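Lock the storage box: close the hasp and press the padlock shackle home

ROBOT

A 6-joint arm with a two-finger parallel gripper is mounted at the origin on a cart in front of the work surface, level with it; the furniture and walls round the work are solid. World frame = base frame: x ahead of the robot, y to its left, z up, the work surface at z = 0. Lengths are in m, angles in rad, forces in N, time in s.
With the tool pointing down it reaches from about 0.35 to 0.775 m from the base axis. Payload 7.3 kg.
Tool frame: the origin (TCP) lies on the centre line of the jaws, within the pads' length; the fingertips stand ahead of it and the grasp point (between the pads) lies 11 mm behind it (robot.nose_length is the z of the fingertips in the tool frame, in m); z points along the fingers, y is the line along which they close (so a half turn about z gives the same grasp; the last joint's range is limited). The gripper opens to 92 mm and grips with 3 to 60 N. Pads are 19 mm wide; open, the fingers measure 130 mm over their backs; the gripper's body (75 mm by 190 mm) begins 47 mm behind the grasp point.
Start: joints at [1.038, 0.342, 1.524, -0, 1.275, -0.146], TCP at [0.198, 0.486, 0.235] pointing down, gripper open.
Joint ranges: [-2.53, 2.53], [-0.77, 2.02], [0.04, 2.7], [-1, 4.14], [0.28, 2.66], [-3.11, 3.11]. Speed limits (rad/s): [2.57, 2.57, 3.14, 3.14, 3.14, 3.14].

INTERFACE

Orientations are given as [roll, pitch, yaw] about the fixed x, y, z axes, in that order (R = Rz(yaw) Ry(pitch) Rx(roll)).
In Python, from cell import robot, cams gives the robot as it stands. The module is installed in compiled form; this text tells all that it offers.
- The arm moves only by the tool carry_out, never from a script. Its argument "deltas" is a list of rows, each a list of 7 numbers: the shift along the tool's x, y, z in cm, then the turn, a rotation vector about the tool's x, y, z in rad, then the opening, from 0 (shut) to 1 (fully open). A call has exactly 8 rows; each row shifts and turns the commanded pose from where the row before left it, along the tool's axes as they then stand; what a row does not reach is not made up. A row lasts 1/12 s, in which the tool goes at most 41.7 mm and 7.16 degrees, less where a joint would pass 70% of its speed; a pose out of reach is approached as far as the arm can. A call is refused whole if a number of a shift passes 4.17 or a number of a turn 0.125, either way. A call with a gripper value outside its range is refused whole. The fingers move at their own pace and stop on an object; "force" is the grip in N (left out, the last holds). Time passes only in rows, so rows that do not move let the fingers close, or fill a call up. It gives the time, the measured TCP pose, the force, the opening and the grip force at its end, in the units of the state.
- robot.observe(): the state, without advancing time (a new reading comes with each control period).
- cams.read_camera(name): name is "scene" or "side" or "wrist"; returns a dict with "image" (384x512x3 uint8, blue, green, red), "depth" (384x512 float32, m along the optical axis (not along the pixel's ray), 0 where there is no reading), "fx", "fy", "cx", "cy" (pixels), "world_to_cam" (4x4, takes a point from world to camera coordinates). Camera axes: x right, y up, looking along -z (the intrinsics and any distortion apply to the point x, -y, -z); pixel columns grow to the right and rows downward; lengths in m; the calibration is good to about 2 mm. The wrist camera is an equidistant fisheye: a pixel r from the principal point sees the ray r / f radians off the axis. A picture is of the moment at which its call begins.
- robot.hand_in(): hands the job in; it is judged then, once.
The state is a dict: "time": time; "qpos": joint angles; "qvel": joint speeds; "joint_efforts": joint torques, N m; "tool_pos": TCP position; "tool_rot": TCP orientation; "contact_force": force on the tool from outside, world axes, zero at the start; "torque": the same for the moment, N m; "opening": finger opening in m; "grip_force": force on a finger pad.
Only numpy, scipy, OpenCV 4.12 (cv2) and the standard library are available. Lean on these libraries where they do the work, as an engineer would, in place of code of your own. Each camera call takes 0.05 s, during which the arm holds its last target. There are 200 camera calls.

TASK

Lock up the wooden storage box: close its lid, take the loose steel padlock shackle out of its wooden stand, put it down through the two holes of the lid's hasp plate into the lock, and press it until the hidden catch clicks and holds it. Press firmly but do not force it: stop pressing as soon as it is home. Leave the shackle locked in the box, standing upright, and do not disturb the salt shaker, spice jar or garlic.

Things in the scene. Friction and masses are not known exactly. Their poses are not given: they have to be found in the camera images.
- lockbox: Fixed open wooden box, 160 (x) x 200 (y) x 89 mm, walls 9 mm, a food tin in it. Origin at the centre of its underside, -x is its front. An aluminium lock case, 44 (x) x 84 (y) x 56 mm, is fixed to the middle of the front, its top 88 mm above the underside. The lock breaks if the shackle is pressed inside it with more than 22 N (all contact forces summed).
- lock_mouth (a point): Point in the level top face of the lock case, midway between its two upright round bores (12 mm wide, centres 20 mm to either side along this frame's y; frame as the box's, z up). It lies 102 mm in front (-x) of the box's centre. From 6 mm down a light spring (2 to 3 N) pushes the legs back up; an uncaught shackle comes back up to there when let go.
- lock_inside (a point): Point 22 mm below lock_mouth, near the hidden pawls, whose depth differs by 16 mm from lock to lock and cannot be seen. The leg tips meet them 7 to 24 mm below the mouth; pushing on takes a force that rises by some 4 to 9 N over 4 to 8 mm, then drops at once or even pulls down: the click (tips 14 to 32 mm down). It is surely caught 1 to 2 mm on; a solid floor follows 2 to 3 mm on.
- lid (a joint): Lid angle: 0 = shut, grows as it opens up and to the rear; starts at 0.45 to 0.8. The hinge runs along the box's y at its rear upper edge (80 mm behind the box's centre, 89.5 mm above the underside). It is stiff: the lid stays where it is left; to push it shut from above, 90 mm in front of the hinge, takes some 3 to 6 N.
- lid_push (a point): Point on the lid's upper face, 90 mm in front of the hinge, mid-width; moves with the lid. The lid is a wooden board 160 x 200 x 8 mm with a steel hasp plate (46 x 70 x 4 mm, two round 15 mm holes) at its front. Shut, the hasp lies on the lock case, its holes over the bores, its top 94 mm above the box's underside; the board's top is at 97.5 mm.
- shackle_mid (a point): Centre (half-way up) of the loose steel U-shaped shackle, 74 mm tall, about 0.12 kg, which starts standing legs down in the stand. z points up from tips to crown, y from leg to leg; half a turn about z makes no difference. The leg tips are 37 mm below this point, 20 mm to either side along y.
- shackle_grip (a point): Centre of the shackle's flat-sided crown, the place to grip: 12 mm thick (x), 30 mm long (y), 20 mm tall; 27 mm above shackle_mid.
- shackle: The shackle as a body; origin at shackle_mid. Legs round, 10 mm thick, pointed at the tips (3 mm wide at the end, full width 5 mm higher), with a 4 mm thin neck from 5.5 to 15 mm above the tip.
- stand: Fixed wooden block, 55 (x) x 85 (y) x 36 mm, with two 12 mm holes 24 mm deep, 40 mm apart along its y, in which the shackle stands; the crown rises 50 mm above the block. Origin at the centre of its underside.
- salt_shaker: Loose salt shaker, 44 mm wide, 90 mm tall; bystander. Origin in its underside.
- spice_jar: Loose spice jar, 46 mm wide, 105 mm tall; bystander. Origin in its underside.
- garlic: Loose garlic bulb, 56 mm wide; bystander. Origin in its underside.
Not all that is in view belongs to the job. Of the things shaped like the shackle, the bare steel one is meant.

How it is judged:
By the outcome, as a careful person would: the job done as asked, in the order asked, and still so for the second after the job is handed in, with the robot touching nothing.
It also fails if it takes over 69 s, if anything falls off the work surface, if the arm or the gripper's body presses on something with over 40 N, if the wrist force passes 120 N, or if a joint passes its speed limit or range.

## Working session

There is one attempt and no reset: what is moved stays moved. The work goes in short steps, Python scripts to look and compute and a tool call to move; the robot and the scene stay as the last step left them, time stands still between calls to the robot, and variables do not carry over. Pictures are saved under pics/ and viewed, at most 10 in all, crops included, and the job is handed in when it is done.

Besides the shell and the picture viewer there is one more tool, called as name(argument=value, ...), one argument or row to a line, values as JSON. carry_out: Moves the arm, as the interface text tells. Its arguments: {"type":"object","properties":{"deltas":{"type":"array","items":{"type":"array","items":{"type":"number"}}},"force":{"type":"number"}},"required":["deltas"]}

```bash
mkdir -p pics
cat > h.py <<'E'
import numpy as np, cv2
from cell import robot, cams
from scipy.spatial.transform import Rotation as R
def cloud(c):
    d=c["depth"]; v,u=np.mgrid[:d.shape[0],:d.shape[1]]
    P=np.stack([(u-c["cx"])/c["fx"]*d, -(v-c["cy"])/c["fy"]*d, -d, np.ones_like(d)],-1)
    W=P@np.linalg.inv(c["world_to_cam"]).T
    W=W[...,:3]; W[d<=0]=np.nan
    return W
E
python3 - <<'E'
from h import *
for n in ["scene","side"]:
    c=cams.read_camera(n); cv2.imwrite(f"pics/{n}0.png",c["image"]); np.savez(f"{n}0.npz",**c)
    print(n,c["fx"],c["cx"],c["cy"],np.linalg.inv(c["world_to_cam"])[:3,3])
s=robot.observe(); print(s, robot.nose_length)
E
```

```text
scene 463.1318956363813 255.16057291271667 188.70177412573685 [-0.11353307 -0.64359681  1.21415609]
side 365.8634625567762 251.3106203809368 194.81185925945587 [-0.03937872 -0.3410367   0.67775162]
{'time': 0.1, 'qpos': array([ 1.03801803e+00,  3.42627959e-01,  1.52487977e+00, -1.19366015e-05,
        1.27542622e+00, -1.45966856e-01]), 'qvel': array([-0.00014493, -0.0012841 , -0.00234379, -0.00123121, -0.00011008,
        0.00056706]), 'joint_efforts': array([ 1.69637944e-03, -4.32002807e+01, -2.44694030e+01,  7.20320782e-02,
        5.26177045e-02,  3.28254970e-06]), 'tool_pos': array([0.19784055, 0.48592695, 0.23414205]), 'tool_rot': array([-3.14026397e+00, -1.83795305e-04,  2.75478457e+00]), 'contact_force': array([-0.13454985,  0.35403649, -0.214586  ]), 'torque': array([-0.00979778,  0.0013373 ,  0.0034213 ]), 'grip_force': 0.0, 'opening': 0.09177897483626167} 0.008
```

View pics/scene0.png

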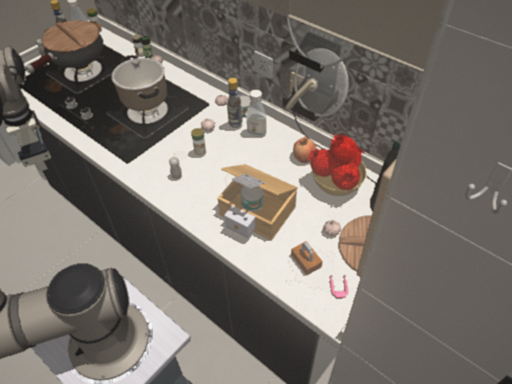

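View pics/side0.png

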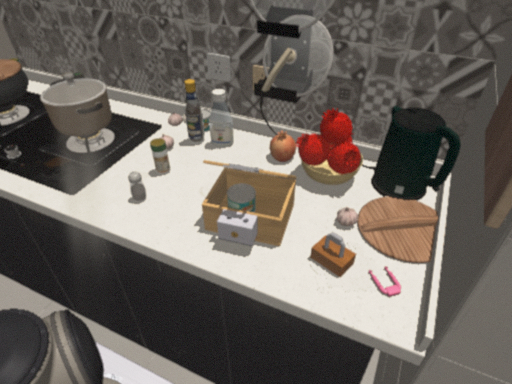

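The scene view shows the lock case at about (240,222), the lid open around (260,180), the stand with the steel shackle at (307,255), and a pink decoy at (340,287). The side view shows the lock at (238,226), the stand at (333,253), garlic at (347,216), salt at (137,186) and the jar at (160,155).

Run:
```python
from h import *
ims=[]
for n,(u0,v0,u1,v1),pts in [("scene",(205,155,335,285),[(240,213),(307,258),(307,247),(240,225),(293,188),(225,168),(332,228),(176,168),(198,141)]),("side",(190,150,370,285),[(238,216),(333,250),(238,230),(335,240),(240,168),(347,216),(137,186),(160,155)])]:
    c=dict(np.load(n+"0.npz")); W=cloud(c); np.save(n+"W.npy",W)
    for u,v in pts: print(n,u,v,W[v,u].round(3))
    ims.append(cv2.resize(c["image"][v0:v1,u0:u1],(400,400*(v1-v0)//(u1-u0)) ,interpolation=cv2.INTER_CUBIC))
h=max(i.shape[0] for i in ims)
cv2.imwrite("pics/crop.png",np.hstack([cv2.copyMakeBorder(i,0,h-i.shape[0],0,0,0) for i in ims]))
# topdown maps
W=np.vstack([np.load("sceneW.npy").reshape(-1,3),np.load("sideW.npy").reshape(-1,3)])
C=np.vstack([np.load(n+"0.npz")["image"].reshape(-1,3) for n in("scene","side")])
x0,x1,y0,y1=.25,.75,-.35,.25;s=.001
m=(W[:,0]>x0)&(W[:,0]<x1)&(W[:,1]>y0)&(W[:,1]<y1)&(W[:,2]<.3)&(W[:,2]>.01)
W=W[m];C=C[m];o=np.argsort(W[:,2]);W=W[o];C=C[o]
im=np.zeros((500,600,3),np.uint8)
for p,col in zip(W,C): cv2.circle(im,(int((y1-p[1])/s),int((x1-p[0])/s)),1,col.tolist(),-1)
cv2.imwrite("pics/top.png",im)
```

```text
scene 240 213 [ 0.499 -0.037  0.091]
scene 307 258 [ 0.531 -0.271  0.035]
scene 307 247 [ 0.533 -0.265  0.085]
scene 240 225 [ 0.473 -0.059  0.076]
scene 293 188 [ 0.661 -0.115  0.12 ]
scene 225 168 [0.544 0.057 0.191]
scene 332 228 [ 0.661 -0.269  0.045]
scene 176 168 [0.52  0.275 0.062]
scene 198 141 [0.65  0.296 0.081]
side 238 216 [ 0.502 -0.04   0.088]
side 333 250 [ 0.541 -0.263  0.035]
side 238 230 [ 0.475 -0.053  0.071]
side 335 240 [ 0.535 -0.263  0.075]
side 240 168 [ 0.515 -0.043  0.218]
side 347 216 [ 0.661 -0.264  0.039]
side 137 186 [0.521 0.28  0.056]
side 160 155 [0.653 0.297 0.07 ]
```

View pics/crop.png

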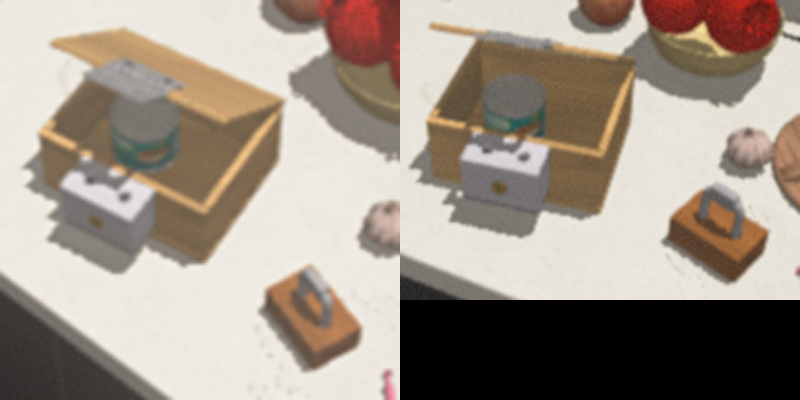

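View pics/top.png

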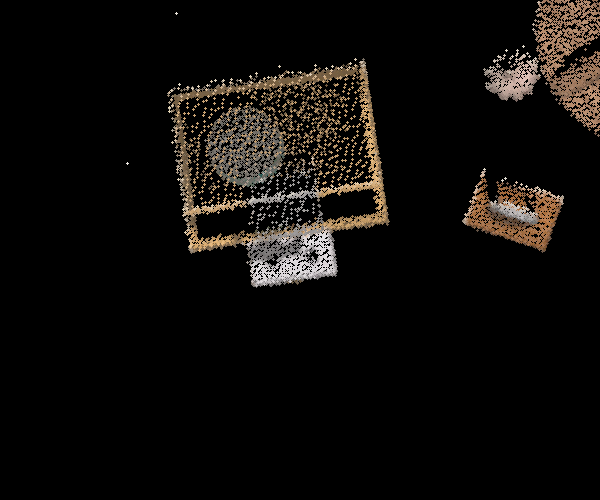

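The top map shows the box yawed by about +8° with the lock in front at px (292,258), and the stand at px (513,210) turned about -18°. The crop confirms the steel shackle is upright in the stand.

Run:
```python
from h import *
from scipy.optimize import least_squares
def rect(P,L,Wd,name):
    # fit LxW known rectangle enclosing the points (robust to density): maximise inside, via minAreaRect + fixed-size penalty
    r=cv2.minAreaRect(P.astype(np.float32)); print(name,len(P),np.round(r[0],4),np.round(r[1],4),round(r[2],2))
    c0=np.array(r[0]);best=None
    for a in np.radians(np.arange(-40,40,.5)):
        q=P@np.array([[np.cos(a),-np.sin(a)],[np.sin(a),np.cos(a)]])
        lo=np.percentile(q,1,0);hi=np.percentile(q,99,0);A=np.prod(hi-lo)
        if best is None or A<best[0]: best=(A,a,(lo+hi)/2,hi-lo)
    A,a,m,e=best; c=np.array([[np.cos(a),-np.sin(a)],[np.sin(a),np.cos(a)]])@m
    print("  pct fit",c.round(4),e.round(4),np.degrees(a))
for n in("scene","side"):
    W=np.load(n+"W.npy").reshape(-1,3); 
    W=W[np.isfinite(W).all(1)]
    def sel(x0,x1,y0,y1,z0,z1): return W[(W[:,0]>x0)&(W[:,0]<x1)&(W[:,1]>y0)&(W[:,1]<y1)&(W[:,2]>z0)&(W[:,2]<z1)]
    def lk(P):return P
    s=sel(.48,.60,-.32,-.2,.029,.041); print(n,"stand z",np.median(s[:,2])); rect(s[:,:2],55,85,"stand")
    s=sel(.48,.60,-.32,-.2,.070,.10); print("crown zmax",np.percentile(s[:,2],[50,98])); rect(s[:,:2],12,30,"crown")
    # world->box with yaw 8.5deg : lock top
    s=sel(.455,.515,-.1,.015,.082,.094); print("lock z",np.median(s[:,2])); rect(s[:,:2],44,84,"lock")
    s=sel(.45,.72,-.15,.1,.084,.094); rect(s[:,:2],0,0,"box+lock")
    s=sel(.45,.75,-.15,.1,.10,.26)
    for t in [7.,8.5,10.]:
        d=np.array([np.cos(np.radians(t)),np.sin(np.radians(t))]); u=s[:,:2]@d
        k=np.polyfit(u,s[:,2],1); r=s[:,2]-np.polyval(k,u); g=abs(r)<.01;k=np.polyfit(u[g],s[g,2],1);print("lid",t,np.arctan(k[0]),k,(s[g,2]-np.polyval(k,u[g])).std(),s[:,2].max(),u.min())
```

```text
scene stand z 0.03653283085357795
stand 369 [ 0.5394 -0.263 ] [0.0868 0.0587] 70.14
  pct fit [ 0.5392 -0.2637] [0.0559 0.0843] -18.5
crown zmax [0.08189109 0.09289286]
crown 71 [ 0.5381 -0.2644] [0.0468 0.0134] 72.31
  pct fit [ 0.5379 -0.2649] [0.013  0.0443] -15.5
lock z 0.08852855904089063
lock 361 [ 0.4902 -0.0362] [0.05   0.0999] 1.84
  pct fit [ 0.4931 -0.0385] [0.0485 0.0908] 7.499999999999999
box+lock 690 [ 0.5752 -0.0295] [0.2146 0.2029] 8.17
  pct fit [ 0.5526 -0.0468] [0.1637 0.2248] 26.0
lid 7.0 -0.6405733298311341 [-0.74543536  0.59892706] 0.002620107782466433 0.2216330917800754 0.5019529134939843
lid 8.5 -0.6409955581447009 [-0.74609241  0.59712869] 0.0024359989502583035 0.2216330917800754 0.49916033781915464
lid 10.0 -0.640620864462407 [-0.74550931  0.5943118 ] 0.002721052655993552 0.2216330917800754 0.4960256625823989
side stand z 0.0358486051475877
stand 655 [ 0.5403 -0.2637] [0.086  0.0583] 70.72
  pct fit [ 0.5392 -0.2633] [0.0543 0.0842] -18.0
crown zmax [0.08017822 0.08708618]
crown 138 [ 0.5388 -0.2633] [0.0458 0.0127] 75.2
  pct fit [ 0.539  -0.2643] [0.0114 0.043 ] -18.5
lock z 0.08790882430415581
lock 548 [ 0.4931 -0.0358] [0.0492 0.0973] 4.88
  pct fit [ 0.494 -0.037] [0.0477 0.0921] 7.0
box+lock 1324 [ 0.5729 -0.0302] [0.2067 0.2   ] 8.29
  pct fit [ 0.5723 -0.0305] [0.2034 0.198 ] 8.0
lid 7.0 -0.6305924864170472 [-0.73002258  0.58885887] 0.0032855358084453497 0.22117235767855098 0.5040088215754278
lid 8.5 -0.640326010272715 [-0.74505068  0.59466345] 0.0033171678140446414 0.22117235767855098 0.5005840531914478
lid 10.0 -0.6470521211810945 [-0.7555633   0.59767294] 0.00367990579833286 0.22117235767855098 0.4968162095021417
```

```bash
cat >> h.py <<'E'
def plan(p,yaw,nt,nr=0,start=None,g=0):
    """rows to world p,yaw (tool down): nt rows of shift, nr first of them turning"""
    s=robot.observe(); p0,rpy=(s["tool_pos"],s["tool_rot"]) if start is None else start
    Rm=R.from_euler("xyz",rpy); d=(np.array(p)-p0)/max(nt,1)
    w=(R.from_euler("xyz",[np.pi,0,yaw]).as_matrix(), Rm.as_matrix())
    rv=R.from_matrix(w[1].T@w[0]).as_rotvec(); print("rotvec",rv.round(4))
    for i in range(max(nt,nr)):
        sh=Rm.inv().apply(d)*100 if i<nt else np.zeros(3)
        t=rv/nr if i<nr else np.zeros(3)
        print([round(float(x),2) for x in sh]+[round(float(x),4) for x in t]+[g]); Rm=Rm*R.from_rotvec(t)
def st():
    s=robot.observe(); print("t",s["time"],"pos",s["tool_pos"].round(4),"rot",s["tool_rot"].round(4),"F",s["contact_force"].round(2),"T",s["torque"].round(3),"op",round(s["opening"],4),"gf",s["grip_force"])
E
python3 - <<'E'
from h import *
s=robot.observe()
plan([.60,-.026,.29],3.285,24,6)
E
```

```text
rotvec [-1.200e-03 -5.000e-04 -5.302e-01]
[-2.36, -1.34, -0.23, -0.0002, -0.0001, -0.0884, 0]
[-2.23, -1.55, -0.23, -0.0002, -0.0001, -0.0884, 0]
[-2.08, -1.74, -0.23, -0.0002, -0.0001, -0.0884, 0]
[-1.92, -1.91, -0.23, -0.0002, -0.0001, -0.0884, 0]
[-1.75, -2.08, -0.23, -0.0002, -0.0001, -0.0884, 0]
[-1.56, -2.22, -0.23, -0.0002, -0.0001, -0.0884, 0]
[-1.35, -2.35, -0.23, 0.0, 0.0, 0.0, 0]
[-1.35, -2.35, -0.23, 0.0, 0.0, 0.0, 0]
[-1.35, -2.35, -0.23, 0.0, 0.0, 0.0, 0]
[-1.35, -2.35, -0.23, 0.0, 0.0, 0.0, 0]
[-1.35, -2.35, -0.23, 0.0, 0.0, 0.0, 0]
[-1.35, -2.35, -0.23, 0.0, 0.0, 0.0, 0]
[-1.35, -2.35, -0.23, 0.0, 0.0, 0.0, 0]
[-1.35, -2.35, -0.23, 0.0, 0.0, 0.0, 0]
[-1.35, -2.35, -0.23, 0.0, 0.0, 0.0, 0]
[-1.35, -2.35, -0.23, 0.0, 0.0, 0.0, 0]
[-1.35, -2.35, -0.23, 0.0, 0.0, 0.0, 0]
[-1.35, -2.35, -0.23, 0.0, 0.0, 0.0, 0]
[-1.35, -2.35, -0.23, 0.0, 0.0, 0.0, 0]
[-1.35, -2.35, -0.23, 0.0, 0.0, 0.0, 0]
[-1.35, -2.35, -0.23, 0.0, 0.0, 0.0, 0]
[-1.35, -2.35, -0.23, 0.0, 0.0, 0.0, 0]
[-1.35, -2.35, -0.23, 0.0, 0.0, 0.0, 0]
[-1.35, -2.35, -0.23, 0.0, 0.0, 0.0, 0]
```

carry_out(
  deltas=[
    [-2.36,-1.34,-0.5,0,0,-0.088,0],
    [-2.23,-1.55,-0.8,0,0,-0.088,0],
    [-2.08,-1.74,-0.8,0,0,-0.088,0],
    [-1.92,-1.91,-0.8,0,0,-0.088,0],
    [-1.75,-2.08,-0.8,0,0,-0.088,0],
    [-1.56,-2.22,-0.8,0,0,-0.088,0],
    [-1.35,-2.35,-0.6,0,0,0,0],
    [-1.35,-2.35,-0.5,0,0,0,0],
  ],
)

```text
time: 0.77
tool_pos: [0.3324, 0.3142, 0.291]
tool_rot: [3.142, 0.0, -3.0]
contact_force: [1.0, 0.5, 0.2]
opening: 0.0431
grip_force: 0.0
```

carry_out(
  deltas=[
    [-1.35,-2.35,0,0,0,0,0],
    [-1.35,-2.35,0,0,0,0,0],
    [-1.35,-2.35,0,0,0,0,0],
    [-1.35,-2.35,0,0,0,0,0],
    [-1.35,-2.35,0,0,0,0,0],
    [-1.35,-2.35,0,0,0,0,0],
    [-1.35,-2.35,0,0,0,0,0],
    [-1.35,-2.35,0,0,0,0,0],
  ],
)

```text
time: 1.43
tool_pos: [0.4657, 0.1433, 0.2904]
tool_rot: [3.141, -0.001, -3.0]
contact_force: [0.2, 0.7, -0.2]
opening: 0.0003
grip_force: 0.0
```

carry_out(
  deltas=[
    [-1.35,-2.35,0,0,0,0,0],
    [-1.35,-2.35,0,0,0,0,0],
    [-1.35,-2.35,0,0,0,0,0],
    [-1.35,-2.35,0,0,0,0,0],
    [-1.35,-2.35,0,0,0,0,0],
    [-1.35,-2.35,0,0,0,0,0],
    [-1.35,-2.35,0,0,0,0,0],
    [-1.35,-2.35,0,0,0,0,0],
  ],
)

```text
time: 2.1
tool_pos: [0.5991, -0.0276, 0.2902]
tool_rot: [3.141, -0.001, -3.001]
contact_force: [-0.2, 0.1, 0.1]
opening: 0.0004
grip_force: 0.0
```

Run:
```python
from h import *
st();print(robot.observe()["qpos"])
c=cams.read_camera("wrist");cv2.imwrite("pics/w1.png",c["image"]); T=np.linalg.inv(c["world_to_cam"]);print(c["fx"],c["cx"],c["cy"],T.round(3))
plan([.60,-.026,.17],3.285,6,1)
```

```text
t 2.1 pos [ 0.5991 -0.0276  0.2902] rot [ 3.1411e+00 -1.0000e-03 -3.0005e+00] F [-0.23  0.11  0.14] T [ 0.084  0.03  -0.081] op 0.0004 gf 0.0
[-1.73890722e-01  4.51365053e-01  1.20334750e+00  1.54438111e-04
  1.48794792e+00 -1.88575162e+00]
297.3186396354542 250.93055596721524 190.0351009056777 [[-0.141 -0.949 -0.283  0.522]
 [ 0.99  -0.135 -0.042 -0.038]
 [ 0.002 -0.287  0.958  0.44 ]
 [ 0.     0.     0.     1.   ]]
rotvec [-0.0021 -0.0002 -0.0052]
[0.01, 0.1, 1.99, -0.0021, -0.0002, -0.0052, 0]
[0.01, 0.1, 1.99, 0.0, 0.0, 0.0, 0]
[0.01, 0.1, 1.99, 0.0, 0.0, 0.0, 0]
[0.01, 0.1, 1.99, 0.0, 0.0, 0.0, 0]
[0.01, 0.1, 1.99, 0.0, 0.0, 0.0, 0]
[0.01, 0.1, 1.99, 0.0, 0.0, 0.0, 0]
```

carry_out(
  deltas=[
    [0,0,1.8,0,0,0,0],
    [0,0,1.8,0,0,0,0],
    [0,0,1.8,0,0,0,0],
    [0,0,1.8,0,0,0,0],
    [0,0,1.8,0,0,0,0],
    [0,0,1.6,0,0,0,0],
    [0,0,0.6,0,0,0,0],
    [0,0,0.6,0,0,0,0],
  ],
)

```text
time: 2.82
tool_pos: [0.5984, -0.0263, 0.172]
tool_rot: [3.141, -0.001, -3.0]
contact_force: [-0.1, -0.0, 3.4]
opening: 0.0005
grip_force: 1.0
```

carry_out(
  deltas=[
    [0,0,0.6,0,0,0,0],
    [0,0,0.6,0,0,0,0],
    [0,0,0.6,0,0,0,0],
    [0,0,0.6,0,0,0,0],
    [0,0,0.6,0,0,0,0],
    [0,0,0.6,0,0,0,0],
    [0,0,0.6,0,0,0,0],
    [0,0,0.6,0,0,0,0],
  ],
)

```text
time: 3.48
tool_pos: [0.5985, -0.0264, 0.1241]
tool_rot: [3.141, -0.0, -3.0]
contact_force: [-0.9, 0.6, 2.6]
opening: 0.0006
grip_force: 1.2
```

Touching the lid as expected; about 18.5 mm to go.

carry_out(
  deltas=[
    [0,0,0.4,0,0,0,0],
    [0,0,0.4,0,0,0,0],
    [0,0,0.3,0,0,0,0],
    [0,0,0.2,0,0,0,0],
    [0,0,0.2,0,0,0,0],
    [0,0,0.2,0,0,0,0],
    [0,0,0.1,0,0,0,0],
    [0,0,0,0,0,0,0],
  ],
)

```text
time: 4.15
tool_pos: [0.5986, -0.0264, 0.1065]
tool_rot: [3.141, 0.0, -3.0]
contact_force: [0.2, -0.0, 0.0]
opening: 0.0005
grip_force: 0.0
```

carry_out(
  deltas=[
    [0,0,0.1,0,0,0,0],
    [0,0,0.05,0,0,0,0],
    [0,0,0.05,0,0,0,0],
    [0,0,0.05,0,0,0,0],
    [0,0,0,0,0,0,0],
    [0,0,0,0,0,0,0],
    [0,0,0,0,0,0,0],
    [0,0,0,0,0,0,0],
  ],
)

```text
time: 4.82
tool_pos: [0.5989, -0.0265, 0.1057]
tool_rot: [-3.141, 0.001, -3.0]
contact_force: [-4.3, 0.3, 9.6]
opening: 0.0002
grip_force: 5.1
```

carry_out(
  deltas=[
    [0,0,-0.5,0,0,0,0],
    [0,0,-1.5,0,0,0,0],
    [0,0,-2.0,0,0,0,0],
    [0,0,-2.0,0,0,0,0],
    [0,0,-2.0,0,0,0,0],
    [0,0,-2.0,0,0,0,0],
    [0,0,0,0,0,0,0],
    [0,0,0,0,0,0,0],
  ],
)

```text
time: 5.48
tool_pos: [0.5992, -0.0265, 0.2051]
tool_rot: [-3.141, 0.003, -3.0]
contact_force: [-0.0, -0.6, -1.1]
opening: 0.0004
grip_force: 0.0
```

```bash
cat >> h.py <<'E'
def fproj(c,X):
    X=np.atleast_2d(X); P=np.c_[X,np.ones(len(X))]@np.array(c["world_to_cam"]).T
    a,b,z=P[:,0],-P[:,1],-P[:,2]; r=np.hypot(a,b); th=np.arctan2(r,z)/np.maximum(r,1e-9)
    return np.c_[c["cx"]+c["fx"]*th*a,c["cy"]+c["fy"]*th*b]
def funproj(c,u,v,zw):
    a=(u-c["cx"])/c["fx"];b=(v-c["cy"])/c["fy"];t=np.hypot(a,b);k=np.sinc(t/np.pi)
    T=np.linalg.inv(c["world_to_cam"]); d=T[:3,:3]@np.array([a*k,-b*k,-np.cos(t)]); o=T[:3,3]
    return o+d*(zw-o[2])/d[2]
E
python3 - <<'E'
from h import *
st()
c=cams.read_camera("wrist");np.savez("w2.npz",**c)
for n in("scene","side"):np.savez(n+"2.npz",**cams.read_camera(n))
u,v=fproj(c,[[.494,-.041,.094]])[0];print(u,v,c["image"].shape)
u,v=int(u),int(v);x0=max(u-70,0);y0=max(v-60,0)
cr=c["image"][y0:y0+120,x0:x0+140];print(x0,y0,cr.shape)
cv2.imwrite("pics/w2c.png",cv2.resize(cr,None,fx=5,fy=5,interpolation=cv2.INTER_CUBIC))
E
```

```text
t 5.4833 pos [ 0.5992 -0.0265  0.2051] rot [-3.1409e+00  2.7000e-03 -3.0004e+00] F [-0.03 -0.62 -1.07] T [0.047 0.025 0.043] op 0.0004 gf 0.0
250.69245594620077 70.58649678672832 (384, 512, 3)
180 10 (120, 140, 3)
```

View pics/w2c.png

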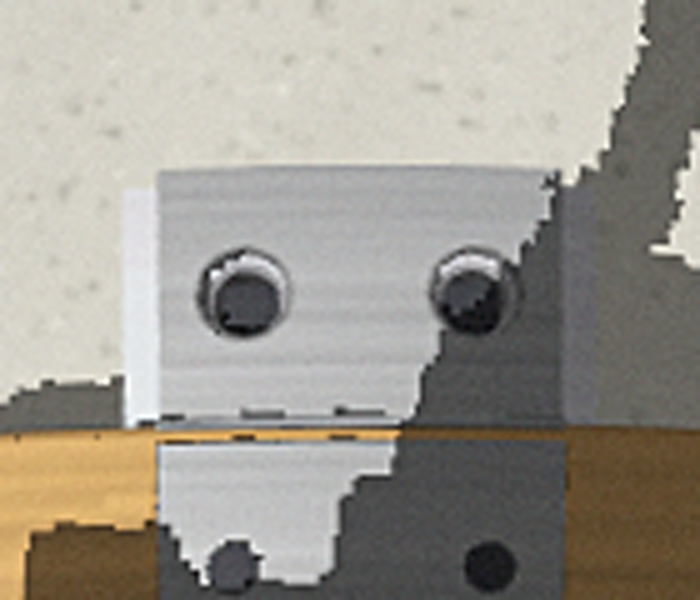

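The lid is shut. Hasp holes are at crop (244,292) and (475,290), with the bores at (248,301) and (471,302), lined up inside them.

Run:
```python
from h import *
c=dict(np.load("w2.npz"))
px=lambda a,b:((a+.5)/5-.5+180,(b+.5)/5-.5+10)
for z,ps in((.094,[(244,292),(475,290)]),(.088,[(248,301),(471,302)])):
    A=[funproj(c,*px(*p),z) for p in ps]; m=(A[0]+A[1])/2;d=A[0]-A[1]
    print(z,np.round(A,4).tolist(),"mid",m.round(4),"dist",np.linalg.norm(d),"yaw",np.degrees(np.arctan2(-d[0],d[1])))
# Box outline with third-view check: box+lock rectangle from shut views
for n in("scene","side"):
    q=dict(np.load(n+"2.npz"));W=cloud(q).reshape(-1,3);W=W[np.isfinite(W).all(1)]
    s=W[(W[:,0]>.42)&(W[:,0]<.72)&(W[:,1]>-.18)&(W[:,1]<.12)&(W[:,2]>.091)&(W[:,2]<.101)]
    r=cv2.minAreaRect(s[:,:2].astype(np.float32));print(n,len(s),np.median(s[:,2]),np.round(r,4) if 0 else r)
```

```text
0.094 [[0.4942, -0.0603, 0.094], [0.4882, -0.021, 0.094]] mid [ 0.4912 -0.0407  0.094 ] dist 0.0397517200997471 yaw -171.3195391945085
0.088 [[0.4951, -0.0599, 0.088], [0.4897, -0.0211, 0.088]] mid [ 0.4924 -0.0405  0.088 ] dist 0.039257549356477434 yaw -172.09994516212552
scene 2372 0.09778324761795443 ((0.5718418955802917, -0.029104083776474), (0.21459919214248657, 0.20356743037700653), 8.943157196044922)
side 3742 0.0975723232827772 ((0.5720449686050415, -0.0304061621427536), (0.20862595736980438, 0.1999863088130951), 8.082849502563477)
```

Run:
```python
from h import *
plan([.539,-.2637,.18],1.253,10,17,g=0.7)
```

```text
rotvec [-1.7000e-03 -2.3000e-03  2.0298e+00]
[0.92, -2.27, 0.23, -0.0001, -0.0001, 0.1194, 0.7]
[0.64, -2.36, 0.23, -0.0001, -0.0001, 0.1194, 0.7]
[0.36, -2.42, 0.23, -0.0001, -0.0001, 0.1194, 0.7]
[0.06, -2.45, 0.23, -0.0001, -0.0001, 0.1194, 0.7]
[-0.23, -2.44, 0.23, -0.0001, -0.0001, 0.1194, 0.7]
[-0.52, -2.39, 0.23, -0.0001, -0.0001, 0.1194, 0.7]
[-0.8, -2.31, 0.23, -0.0001, -0.0001, 0.1194, 0.7]
[-1.07, -2.2, 0.23, -0.0001, -0.0001, 0.1194, 0.7]
[-1.32, -2.06, 0.23, -0.0001, -0.0001, 0.1194, 0.7]
[-1.56, -1.89, 0.23, -0.0001, -0.0001, 0.1194, 0.7]
[0.0, 0.0, 0.0, -0.0001, -0.0001, 0.1194, 0.7]
[0.0, 0.0, 0.0, -0.0001, -0.0001, 0.1194, 0.7]
[0.0, 0.0, 0.0, -0.0001, -0.0001, 0.1194, 0.7]
[0.0, 0.0, 0.0, -0.0001, -0.0001, 0.1194, 0.7]
[0.0, 0.0, 0.0, -0.0001, -0.0001, 0.1194, 0.7]
[0.0, 0.0, 0.0, -0.0001, -0.0001, 0.1194, 0.7]
[0.0, 0.0, 0.0, -0.0001, -0.0001, 0.1194, 0.7]
```

carry_out(
  deltas=[
    [0.92,-2.27,0.23,0,0,0.1194,0.7],
    [0.64,-2.36,0.23,0,0,0.1194,0.7],
    [0.36,-2.42,0.23,0,0,0.1194,0.7],
    [0.06,-2.45,0.23,0,0,0.1194,0.7],
    [-0.23,-2.44,0.23,0,0,0.1194,0.7],
    [-0.52,-2.39,0.23,0,0,0.1194,0.7],
    [-0.8,-2.31,0.23,0,0,0.1194,0.7],
    [-1.07,-2.2,0.23,0,0,0.1194,0.7],
  ],
  force=30,
)

```text
time: 6.3
tool_pos: [0.5507, -0.2173, 0.1843]
tool_rot: [-3.141, -0.002, 2.322]
contact_force: [0.4, -1.7, -0.1]
opening: 0.0492
grip_force: 0.0
```

carry_out(
  deltas=[
    [-1.32,-2.06,0.23,0,0,0.1194,0.7],
    [-1.56,-1.89,0.23,0,0,0.1194,0.7],
    [0,0,0,0,0,0.1194,0.7],
    [0,0,0,0,0,0.1194,0.7],
    [0,0,0,0,0,0.1194,0.7],
    [0,0,0,0,0,0.1194,0.7],
    [0,0,0,0,0,0.1194,0.7],
    [0,0,0,0,0,0.1194,0.7],
  ],
)

```text
time: 6.97
tool_pos: [0.5393, -0.2638, 0.1796]
tool_rot: [-3.139, -0.001, 1.366]
contact_force: [-1.0, -1.2, 0.6]
opening: 0.0641
grip_force: 0.0
```

carry_out(
  deltas=[
    [0,0,0,0,0,0.1194,0.7],
    [0,0,0,0,0,0,0.7],
    [0,0,0,0,0,0,0.7],
    [0,0,0,0,0,0,0.7],
    [0,0,0,0,0,0,0.7],
    [0,0,0,0,0,0,0.7],
    [0,0,0,0,0,0,0.7],
    [0,0,0,0,0,0,0.7],
  ],
)

```text
time: 7.63
tool_pos: [0.5398, -0.264, 0.1812]
tool_rot: [3.141, -0.0, 1.254]
contact_force: [0.8, -0.3, 0.8]
opening: 0.0643
grip_force: 0.0
```

Run:
```python
from h import *
st()
c=cams.read_camera("wrist");np.savez("w3.npz",**c)
print(np.linalg.inv(c["world_to_cam"])[:3,3])
u,v=fproj(c,[[.539,-.2637,.086]])[0];print(u,v)
u,v=int(u),int(v);x0=max(u-70,0);y0=max(v-60,0)
cr=c["image"][y0:y0+120,x0:x0+140];print(x0,y0,cr.shape)
cv2.imwrite("pics/w3c.png",cv2.resize(cr,None,fx=5,fy=5,interpolation=cv2.INTER_CUBIC))
```

```text
t 7.6333 pos [ 0.5398 -0.264   0.1812] rot [ 3.1415e+00 -1.0000e-04  1.2537e+00] F [ 0.84 -0.29  0.8 ] T [-0.099  0.042  0.04 ] op 0.0643 gf 0.0
[ 0.56340576 -0.19030886  0.33116576]
250.24567153367008 195.38931177422654
180 135 (120, 140, 3)
```

View pics/w3c.png

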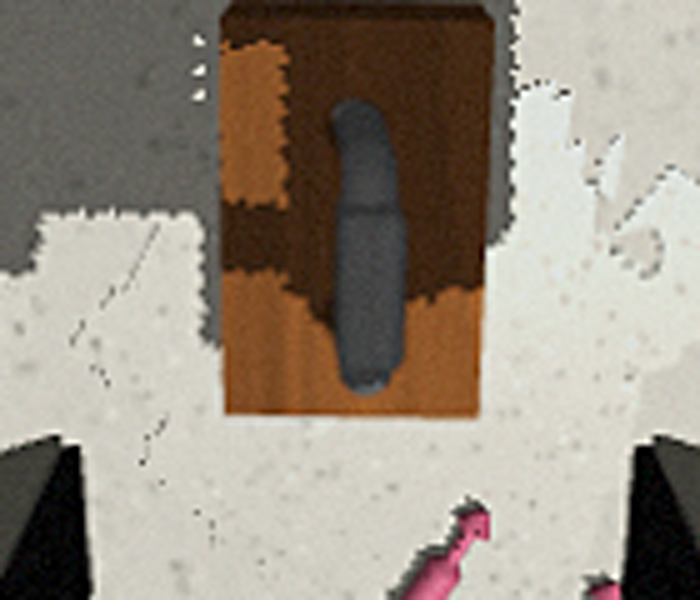

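Run:
```python
from h import *
c=dict(np.load("w3.npz"))
px=lambda a,b:((a+.5)/5-.5+180,(b+.5)/5-.5+135)
A=lambda a,b,z:funproj(c,*px(a,b),z).round(4)
print("crown top ends",A(372,210,.086),A(370,378,.086))
print("stand top corners",[A(*p,.036) for p in((222,20),(491,20),(479,413),(226,413))],"mean",np.mean([A(*p,.036) for p in((222,20),(491,20),(479,413),(226,413))],0))
plan([.5392,-.2637,.070],1.253,10,1,g=0.7)
```

```text
crown top ends [ 0.5472 -0.2488  0.086 ] [ 0.5375 -0.2776  0.086 ]
stand top corners [array([ 0.5276, -0.2142,  0.036 ]), array([ 0.5786, -0.2309,  0.036 ]), array([ 0.5519, -0.3103,  0.036 ]), array([ 0.5005, -0.2935,  0.036 ])] mean [ 0.53965  -0.262225  0.036   ]
rotvec [ 0.0001 -0.      0.0005]
[0.0, -0.01, 1.11, 0.0001, -0.0, 0.0005, 0.7]
[0.0, -0.01, 1.11, 0.0, 0.0, 0.0, 0.7]
[0.0, -0.01, 1.11, 0.0, 0.0, 0.0, 0.7]
[0.0, -0.01, 1.11, 0.0, 0.0, 0.0, 0.7]
[0.0, -0.01, 1.11, 0.0, 0.0, 0.0, 0.7]
[0.0, -0.01, 1.11, 0.0, 0.0, 0.0, 0.7]
[0.0, -0.01, 1.11, 0.0, 0.0, 0.0, 0.7]
[0.0, -0.01, 1.11, 0.0, 0.0, 0.0, 0.7]
[0.0, -0.01, 1.11, 0.0, 0.0, 0.0, 0.7]
[0.0, -0.01, 1.11, 0.0, 0.0, 0.0, 0.7]
```

carry_out(
  deltas=[
    [0.1,0,1.5,0,0,0,0.7],
    [0,0,1.5,0,0,0,0.7],
    [0,0,1.5,0,0,0,0.7],
    [0,0,1.5,0,0,0,0.7],
    [0,0,1.5,0,0,0,0.7],
    [0,0,1.5,0,0,0,0.7],
    [0,0,1.5,0,0,0,0.7],
    [0,0,0.5,0,0,0,0.7],
  ],
)

```text
time: 8.35
tool_pos: [0.539, -0.2624, 0.069]
tool_rot: [-3.138, -0.001, 1.253]
contact_force: [-1.3, 0.9, -0.6]
opening: 0.0643
grip_force: 0.0
```

carry_out(
  deltas=[
    [0,0,0.05,0,0,0,0.3],
    [0,0,0,0,0,0,0.1],
    [0,0,0,0,0,0,0],
    [0,0,0,0,0,0,0],
    [0,0,0,0,0,0,0],
    [0,0,0,0,0,0,0],
    [0,0,0,0,0,0,0],
    [0,0,0,0,0,0,0],
  ],
  force=30,
)

```text
time: 9.02
tool_pos: [0.5402, -0.2631, 0.0709]
tool_rot: [3.141, -0.0, 1.253]
contact_force: [0.1, -0.9, 0.6]
opening: 0.0156
grip_force: 0.0
```

carry_out(
  deltas=[
    [0,0,0,0,0,0,0],
    [0,0,0,0,0,0,0],
    [0,0,0,0,0,0,0],
    [0,0,0,0,0,0,0],
    [0,0,0,0,0,0,0],
    [0,0,-0.2,0,0,0,0],
    [0,0,-0.4,0,0,0,0],
    [0,0,-0.4,0,0,0,0],
  ],
)

```text
time: 9.68
tool_pos: [0.5399, -0.2629, 0.0807]
tool_rot: [-3.141, -0.0, 1.253]
contact_force: [1.3, 0.1, -1.3]
opening: 0.0114
grip_force: 30.0
```

carry_out(
  deltas=[
    [0,0,-0.6,0,0,0,0],
    [0,0,-0.8,0,0,0,0],
    [0,0,-1,0,0,0,0],
    [0,0,-1.5,0,0,0,0],
    [0,0,-1.5,0,0,0,0],
    [0,0,-2.0,0,0,0,0],
    [0,0,-2.0,0,0,0,0],
    [0,0,-1,0,0,0,0],
  ],
)

```text
time: 10.35
tool_pos: [0.541, -0.2636, 0.1883]
tool_rot: [3.137, 0.001, 1.253]
contact_force: [0.4, -0.8, -0.5]
opening: 0.0118
grip_force: 30.0
```

Run:
```python
from h import *
st()
plan([.492,-.041,.178],1.714,12,6)
```

```text
t 10.35 pos [ 0.541  -0.2636  0.1883] rot [3.137e+00 1.100e-03 1.253e+00] F [ 0.36 -0.76 -0.53] T [-0.14   0.041 -0.047] op 0.0118 gf 29.97637242078781
rotvec [ 0.0042  0.0021 -0.461 ]
[1.63, -0.97, 0.08, 0.0007, 0.0004, -0.0768, 0]
[1.7, -0.84, 0.08, 0.0007, 0.0004, -0.0768, 0]
[1.76, -0.71, 0.08, 0.0007, 0.0004, -0.0768, 0]
[1.81, -0.57, 0.08, 0.0007, 0.0004, -0.0768, 0]
[1.85, -0.43, 0.08, 0.0007, 0.0004, -0.0768, 0]
[1.88, -0.28, 0.09, 0.0007, 0.0004, -0.0768, 0]
[1.89, -0.14, 0.09, 0.0, 0.0, 0.0, 0]
[1.89, -0.14, 0.09, 0.0, 0.0, 0.0, 0]
[1.89, -0.14, 0.09, 0.0, 0.0, 0.0, 0]
[1.89, -0.14, 0.09, 0.0, 0.0, 0.0, 0]
[1.89, -0.14, 0.09, 0.0, 0.0, 0.0, 0]
[1.89, -0.14, 0.09, 0.0, 0.0, 0.0, 0]
```

carry_out(
  deltas=[
    [1.63,-0.97,0.08,0,0,-0.077,0],
    [1.7,-0.84,0.08,0,0,-0.077,0],
    [1.76,-0.71,0.08,0,0,-0.077,0],
    [1.81,-0.57,0.08,0,0,-0.077,0],
    [1.85,-0.43,0.08,0,0,-0.077,0],
    [1.88,-0.28,0.09,0,0,-0.077,0],
    [1.89,-0.14,0.09,0,0,0,0],
    [1.89,-0.14,0.09,0,0,0,0],
  ],
)

```text
time: 11.02
tool_pos: [0.5069, -0.114, 0.1783]
tool_rot: [3.141, 0.0, 1.715]
contact_force: [0.5, 0.7, -1.3]
opening: 0.0118
grip_force: 30.0
```

carry_out(
  deltas=[
    [1.89,-0.14,0.09,0,0,0,0],
    [1.89,-0.14,0.09,0,0,0,0],
    [1.89,-0.14,0.09,0,0,0,0],
    [1.89,-0.14,0.09,0,0,0,0],
    [0,0,0,0,0,0,0],
    [0,0,0,0,0,0,0],
    [0,0,0,0,0,0,0],
    [0,0,0,0,0,0,0],
  ],
)

```text
time: 11.68
tool_pos: [0.4912, -0.0417, 0.1746]
tool_rot: [3.141, 0.0, 1.714]
contact_force: [-0.1, 0.3, -0.7]
opening: 0.0118
grip_force: 30.0
```

Run:
```python
from h import *
st()
ims=[]
c=cams.read_camera("wrist");np.savez("w4.npz",**c)
print(np.linalg.inv(c["world_to_cam"])[:3,3])
u,v=fproj(c,[[.492,-.041,.1]])[0];print(u,v)
x0=max(int(u)-50,0);y0=max(int(v)-60,0);cr=c["image"][y0:y0+120,x0:x0+100];print(x0,y0,cr.shape)
ims.append(cv2.resize(cr,(500,600),interpolation=cv2.INTER_CUBIC))
c=cams.read_camera("side");np.savez("s4.npz",**c)
P=np.r_[.492,-.041,.12,1]@c["world_to_cam"].T; u=c["cx"]-c["fx"]*P[0]/P[2];v=c["cy"]+c["fy"]*P[1]/P[2];x0=int(u)-25;y0=int(v)-50;print("side",u,v,x0,y0)
ims.append(cv2.resize(c["image"][y0:y0+100,x0:x0+50],(300,600),interpolation=cv2.INTER_CUBIC))
cv2.imwrite("pics/w4c.png",np.hstack(ims))
```

```text
t 11.6833 pos [ 0.4912 -0.0417  0.1746] rot [3.1410e+00 4.0000e-04 1.7143e+00] F [-0.1   0.28 -0.66] T [-0.095  0.023 -0.041] op 0.0118 gf 29.97617393732071
[0.47958816 0.03511986 0.32452953]
251.9603139621261 202.55719466373736
201 142 (120, 100, 3)
side 235.9500516340062 208.39414865246806 210 158
```

View pics/w4c.png

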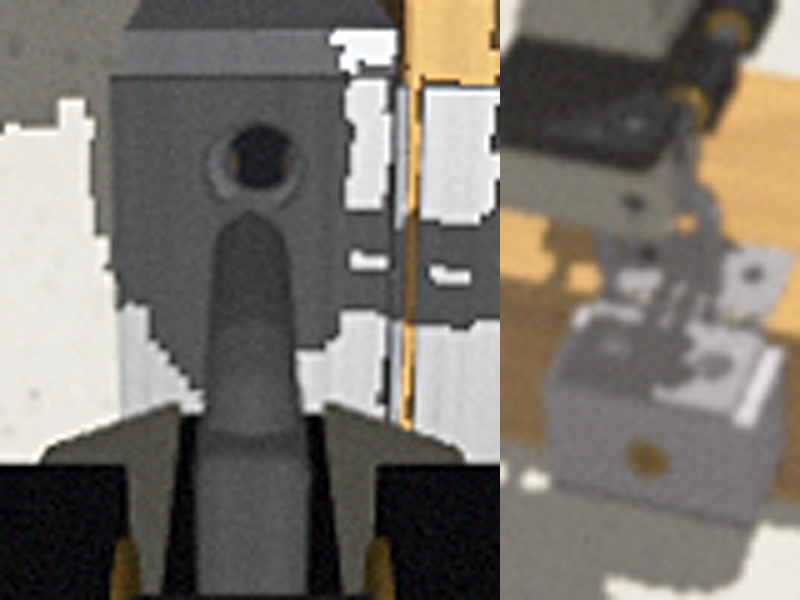

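The wrist view shows the near hasp hole at crop (254,165), with the bore inside it at (262,157). The held shackle is upright, with its leg's lower end at (250,212), so it is roughly lined up.

Run:
```python
from h import *
c=dict(np.load("w4.npz"))
px=lambda a,b:((a+.5)/5-.5+201,(b+.5)/5-.5+142)
A=lambda a,b,z:funproj(c,*px(a,b),z)
a=.1435; ex=np.array([np.cos(a),np.sin(a)]);ey=np.array([-np.sin(a),np.cos(a)])
tcp=np.array([.4912,-.0417])
for n,p in(("hasp hole",A(254,165,.094)),("hasp edges x",(A(209,165,.094)+A(300,165,.094))/2),("bore",A(262,157,.088)),("hasp y edges far",A(225,75,.094)),("hasp front left",A(112,165,.094)),("leg outer",A(250,212,.1207)),("leg mid",A(251,290,.14)),("crown",A(252,520,.161))):
    d=p[:2]-tcp; print(n,p.round(4),"box-rel to TCP x,y mm",(1000*d@ex).round(1),(1000*d@ey).round(1))
print(np.linalg.norm(A(209,165,.094)-A(300,165,.094)))
```

```text
hasp hole [ 0.4885 -0.0198  0.094 ] box-rel to TCP x,y mm 0.4 22.1
hasp edges x [ 0.4886 -0.0198  0.094 ] box-rel to TCP x,y mm 0.5 22.1
bore [ 0.4898 -0.0197  0.088 ] box-rel to TCP x,y mm 1.8 22.0
hasp y edges far [ 0.4819 -0.006   0.094 ] box-rel to TCP x,y mm -4.1 36.6
hasp front left [ 0.466 -0.023  0.094] box-rel to TCP x,y mm -22.3 22.1
leg outer [ 0.4879 -0.0203  0.1207] box-rel to TCP x,y mm -0.2 21.6
leg mid [ 0.4887 -0.0255  0.14  ] box-rel to TCP x,y mm -0.1 16.4
crown [ 0.4921 -0.0482  0.161 ] box-rel to TCP x,y mm -0.0 -6.5
0.01451486869210024
```

Run:
```python
from h import *
c=dict(np.load("w4.npz"))
v,u=np.mgrid[:384,:512];a=(u-c["cx"])/c["fx"];b=(v-c["cy"])/c["fy"];t=np.hypot(a,b);k=np.tan(t)/np.maximum(t,1e-9)
d=c["depth"];P=np.stack([a*k*d,-b*k*d,-d,np.ones_like(d)],-1)@np.linalg.inv(c["world_to_cam"]).T
al=.1435; ex=np.array([np.cos(al),np.sin(al)]);ey=np.array([-np.sin(al),np.cos(al)]);tcp=np.array([.4912,-.0417])
def show(P,rows,cols):
    for r in rows: 
        for cc in cols:
            p=P[r,cc,:3];q=p[:2]-tcp;print((r,cc),"x %.1f y %.1f z %.1f"%(1000*q@ex,1000*q@ey,1000*p[2]))
show(P,range(180,232,2),[250])
print("lock/hasp z median",np.nanmedian(P[160:200,227:235,2]))
s=dict(np.load("s4.npz"));W=cloud(s);Q=W.reshape(-1,3);Q=Q[np.isfinite(Q).all(1)]
r=Q[:,:2]-tcp;x=1000*r@ex;y=1000*r@ey;z=Q[:,2]*1000
m=(abs(x)<12)&(abs(y)<30)&(z>100)&(z<158)
for i in np.where(m)[0][:80]: print("%.0f,%.0f,%.0f"%(x[i],y[i],z[i]),end="  ")
```

```text
(180, 250) x -0.7 y 24.8 z 121.7
(182, 250) x -0.7 y 23.3 z 121.6
(184, 250) x -0.7 y 21.8 z 121.2
(186, 250) x -0.6 y 24.7 z 137.0
(188, 250) x -0.6 y 24.6 z 141.2
(190, 250) x -0.6 y 24.6 z 145.8
(192, 250) x -0.6 y 24.7 z 150.3
(194, 250) x -0.6 y 25.0 z 155.5
(196, 250) x -0.6 y 24.7 z 158.3
(198, 250) x -0.6 y 24.4 z 161.3
(200, 250) x -0.6 y 24.6 z 165.5
(202, 250) x -0.6 y 24.5 z 168.6
(204, 250) x -0.6 y 24.3 z 171.5
(206, 250) x -0.6 y 23.7 z 173.2
(208, 250) x -0.6 y 23.5 z 175.7
(210, 250) x -0.6 y 23.0 z 177.3
(212, 250) x -0.6 y 22.2 z 178.2
(214, 250) x -0.6 y 21.7 z 179.9
(216, 250) x -0.6 y 20.7 z 180.3
(218, 250) x -0.6 y 20.2 z 181.9
(220, 250) x -0.6 y 19.3 z 182.2
(222, 250) x -0.6 y 18.4 z 182.9
(224, 250) x -0.6 y 17.4 z 183.1
(226, 250) x -0.6 y 16.1 z 182.7
(228, 250) x -0.6 y 15.1 z 183.0
(230, 250) x -0.6 y 14.8 z 184.8
lock/hasp z median 0.0939517778404068
-5,20,157  -5,18,157  -2,17,155  -3,21,152  -4,18,154  -3,16,154  -3,14,154  -4,21,150  -2,19,149  -1,17,149  -2,15,150  -2,-18,158  -3,21,146  -5,18,149  -4,16,148  -1,15,146  -4,-19,157  -4,-21,158  -1,-25,156  -3,22,143  -4,19,145  -4,16,146  -1,15,143  3,14,140  -3,-18,153  -3,-21,154  -4,-23,155  -4,-26,155  -1,23,139  -3,19,141  -3,17,142  -2,15,141  4,15,136  -2,-18,149  -4,-21,152  -3,-23,151  -1,-25,150  -3,22,137  -2,20,137  -3,17,138  -1,16,137  2,15,134  -1,-17,145  -4,-21,149  -2,-23,148  -3,-25,149  -6,18,138  -4,17,136  -0,16,133  -4,-18,145  -4,-21,146  -3,-23,145  -2,-25,145  2,-26,142  -1,18,131  -2,-18,140  -5,-21,144  -3,-23,142  -3,-25,143  3,-25,138  1,19,126  2,17,125  -1,-17,137  -6,-21,141  -3,-23,140  -2,-25,140  4,-25,134  0,22,122  -2,19,125  2,18,122  2,15,122  -3,-18,136  -3,-20,136  -2,-22,136  -2,-25,137  -0,-26,135  -1,21,121  -1,19,121  -1,17,122  -2,14,124
```

Depth shows the leg upright, its outer face at 24.7 mm, so it is centred on the tool. I'll shift about 1.7 mm and 1 mm and go down gently.

carry_out(
  deltas=[
    [0.17,0.1,0,0,0,0,0],
    [0,0,0.6,0,0,0,0],
    [0,0,0.6,0,0,0,0],
    [0,0,0.5,0,0,0,0],
    [0,0,0.4,0,0,0,0],
    [0,0,0.3,0,0,0,0],
    [0,0,0.2,0,0,0,0],
    [0,0,0,0,0,0,0],
  ],
)

```text
time: 12.45
tool_pos: [0.4914, -0.039, 0.1479]
tool_rot: [-3.141, -0.0, 1.715]
contact_force: [0.4, 0.7, -0.3]
opening: 0.0121
grip_force: 30.0
```

carry_out(
  deltas=[
    [0,0,0.15,0,0,0,0],
    [0,0,0.15,0,0,0,0],
    [0,0,0.15,0,0,0,0],
    [0,0,0.15,0,0,0,0],
    [0,0,0,0,0,0,0],
    [0,0,0,0,0,0,0],
    [0,0,0,0,0,0,0],
    [0,0,0,0,0,0,0],
  ],
)

```text
time: 13.12
tool_pos: [0.4916, -0.0391, 0.1425]
tool_rot: [3.141, -0.0, 1.715]
contact_force: [0.4, -0.3, -1.2]
opening: 0.0117
grip_force: 30.0
```

carry_out(
  deltas=[
    [0,0,0.05,0,0,0,0],
    [0,0,0.05,0,0,0,0],
    [0,0,0.05,0,0,0,0],
    [0,0,0.05,0,0,0,0],
    [0,0,0,0,0,0,0],
    [0,0,0,0,0,0,0],
    [0,0,0,0,0,0,0],
    [0,0,0,0,0,0,0],
  ],
)

```text
time: 13.78
tool_pos: [0.4919, -0.0392, 0.1406]
tool_rot: [3.141, 0.0, 1.715]
contact_force: [0.7, -0.9, 1.2]
opening: 0.0121
grip_force: 30.0
```

carry_out(
  deltas=[
    [0,0,0.05,0,0,0,0],
    [0,0,0.05,0,0,0,0],
    [0,0,0.05,0,0,0,0],
    [0,0,0.05,0,0,0,0],
    [0,0,0,0,0,0,0],
    [0,0,0,0,0,0,0],
    [0,0,0,0,0,0,0],
    [0,0,0,0,0,0,0],
  ],
)

```text
time: 14.45
tool_pos: [0.4917, -0.0391, 0.1384]
tool_rot: [3.141, 0.0, 1.715]
contact_force: [2.2, -2.6, 1.2]
opening: 0.0118
grip_force: 30.0
```

carry_out(
  deltas=[
    [-0.08,0.05,0,0,0,0,0],
    [0,0,0,0,0,0,0],
    [0,0,0.03,0,0,0,0],
    [0,0,0.03,0,0,0,0],
    [0,0,0.04,0,0,0,0],
    [0,0,0,0,0,0,0],
    [0,0,0,0,0,0,0],
    [0,0,0,0,0,0,0],
  ],
)

```text
time: 15.12
tool_pos: [0.4919, -0.0396, 0.1373]
tool_rot: [-3.141, -0.0, 1.715]
contact_force: [0.4, 0.4, 1.0]
opening: 0.0119
grip_force: 30.0
```

carry_out(
  deltas=[
    [0,0,0.03,0,0,0,0],
    [0,0,0.03,0,0,0,0],
    [0,0,0.04,0,0,0,0],
    [0,0,0,0,0,0,0],
    [0,0,0,0,0,0,0],
    [0,0,0,0,0,0,0],
    [0,0,0,0,0,0,0],
    [0,0,0,0,0,0,0],
  ],
)

```text
time: 15.78
tool_pos: [0.492, -0.0397, 0.1363]
tool_rot: [-3.141, -0.0, 1.715]
contact_force: [-0.2, 1.0, -0.1]
opening: 0.0114
grip_force: 30.0
```

carry_out(
  deltas=[
    [0,0,0.03,0,0,0,0],
    [0,0,0.03,0,0,0,0],
    [0,0,0.04,0,0,0,0],
    [0,0,0,0,0,0,0],
    [0,0,0,0,0,0,0],
    [0,0,0,0,0,0,0],
    [0,0,0,0,0,0,0],
    [0,0,0,0,0,0,0],
  ],
)

```text
time: 16.45
tool_pos: [0.4921, -0.0397, 0.1354]
tool_rot: [-3.141, -0.0, 1.715]
contact_force: [-0.4, 0.6, 1.7]
opening: 0.0117
grip_force: 30.0
```

carry_out(
  deltas=[
    [0,0,0.03,0,0,0,0],
    [0,0,0.03,0,0,0,0],
    [0,0,0.04,0,0,0,0],
    [0,0,0,0,0,0,0],
    [0,0,0,0,0,0,0],
    [0,0,0,0,0,0,0],
    [0,0,0,0,0,0,0],
    [0,0,0,0,0,0,0],
  ],
)

```text
time: 17.12
tool_pos: [0.4921, -0.0398, 0.1344]
tool_rot: [-3.142, -0.0, 1.715]
contact_force: [-1.3, 0.9, 1.2]
opening: 0.0116
grip_force: 30.0
```

carry_out(
  deltas=[
    [0,0,0.03,0,0,0,0],
    [0,0,0.03,0,0,0,0],
    [0,0,0.04,0,0,0,0],
    [0,0,0,0,0,0,0],
    [0,0,0,0,0,0,0],
    [0,0,0,0,0,0,0],
    [0,0,0,0,0,0,0],
    [0,0,0,0,0,0,0],
  ],
)

```text
time: 17.78
tool_pos: [0.4922, -0.0398, 0.1334]
tool_rot: [-3.142, -0.0, 1.715]
contact_force: [-0.9, 0.8, 0.7]
opening: 0.0115
grip_force: 30.0
```

carry_out(
  deltas=[
    [0,0,0.03,0,0,0,0],
    [0,0,0.03,0,0,0,0],
    [0,0,0.04,0,0,0,0],
    [0,0,0,0,0,0,0],
    [0,0,0,0,0,0,0],
    [0,0,0,0,0,0,0],
    [0,0,0,0,0,0,0],
    [0,0,0,0,0,0,0],
  ],
)

```text
time: 18.45
tool_pos: [0.4922, -0.0398, 0.1324]
tool_rot: [3.142, -0.0, 1.715]
contact_force: [-1.2, 1.2, 0.5]
opening: 0.0118
grip_force: 30.0
```

carry_out(
  deltas=[
    [0,0,0.03,0,0,0,0],
    [0,0,0.03,0,0,0,0],
    [0,0,0.04,0,0,0,0],
    [0,0,0,0,0,0,0],
    [0,0,0,0,0,0,0],
    [0,0,0,0,0,0,0],
    [0,0,0,0,0,0,0],
    [0,0,0,0,0,0,0],
  ],
)

```text
time: 19.12
tool_pos: [0.4922, -0.0398, 0.1314]
tool_rot: [3.142, -0.0, 1.715]
contact_force: [-0.6, 0.5, 1.6]
opening: 0.0119
grip_force: 30.0
```

carry_out(
  deltas=[
    [0,0,0.03,0,0,0,0],
    [0,0,0.03,0,0,0,0],
    [0,0,0.04,0,0,0,0],
    [0,0,0,0,0,0,0],
    [0,0,0,0,0,0,0],
    [0,0,0,0,0,0,0],
    [0,0,0,0,0,0,0],
    [0,0,0,0,0,0,0],
  ],
)

```text
time: 19.78
tool_pos: [0.4922, -0.0398, 0.1304]
tool_rot: [3.141, -0.0, 1.715]
contact_force: [-1.4, 1.1, 2.2]
opening: 0.0117
grip_force: 30.0
```

carry_out(
  deltas=[
    [0.03,-0.03,0.03,0,0,0,0],
    [0,0,0.03,0,0,0,0],
    [0,0,0.04,0,0,0,0],
    [0,0,0,0,0,0,0],
    [0,0,0,0,0,0,0],
    [0,0,0,0,0,0,0],
    [0,0,0,0,0,0,0],
    [0,0,0,0,0,0,0],
  ],
)

```text
time: 20.45
tool_pos: [0.492, -0.0396, 0.1295]
tool_rot: [3.141, 0.0, 1.715]
contact_force: [0.4, -0.2, 1.9]
opening: 0.0118
grip_force: 30.0
```

carry_out(
  deltas=[
    [0,0,0.03,0,0,0,0],
    [0,0,0.03,0,0,0,0],
    [0,0,0.04,0,0,0,0],
    [0,0,0,0,0,0,0],
    [0,0,0,0,0,0,0],
    [0,0,0,0,0,0,0],
    [0,0,0,0,0,0,0],
    [0,0,0,0,0,0,0],
  ],
)

```text
time: 21.12
tool_pos: [0.492, -0.0397, 0.1285]
tool_rot: [3.141, 0.0, 1.715]
contact_force: [0.6, -2.1, 3.3]
opening: 0.0118
grip_force: 30.0
```

carry_out(
  deltas=[
    [0,0,0.03,0,0,0,0],
    [0,0,0.03,0,0,0,0],
    [0,0,0.04,0,0,0,0],
    [0,0,0,0,0,0,0],
    [0,0,0,0,0,0,0],
    [0,0,0,0,0,0,0],
    [0,0,0,0,0,0,0],
    [0,0,0,0,0,0,0],
  ],
)

```text
time: 21.78
tool_pos: [0.4921, -0.0397, 0.1277]
tool_rot: [3.141, 0.001, 1.715]
contact_force: [0.3, -3.2, 5.8]
opening: 0.0117
grip_force: 30.0
```

carry_out(
  deltas=[
    [-0.03,0,0.03,0,0,0,0],
    [0,0,0.03,0,0,0,0],
    [0,0,0.04,0,0,0,0],
    [0,0,0,0,0,0,0],
    [0,0,0,0,0,0,0],
    [0,0,0,0,0,0,0],
    [0,0,0,0,0,0,0],
    [0,0,0,0,0,0,0],
  ],
)

```text
time: 22.45
tool_pos: [0.4922, -0.04, 0.1268]
tool_rot: [3.141, 0.001, 1.715]
contact_force: [0.3, -2.2, 6.3]
opening: 0.0116
grip_force: 30.0
```

carry_out(
  deltas=[
    [0,0,0.03,0,0,0,0],
    [0,0,0.03,0,0,0,0],
    [0,0,0,0,0,0,0],
    [0,0,0,0,0,0,0],
    [0,0,0,0,0,0,0],
    [0,0,0,0,0,0,0],
    [0,0,0,0,0,0,0],
    [0,0,0,0,0,0,0],
  ],
)

```text
time: 23.12
tool_pos: [0.4922, -0.04, 0.1261]
tool_rot: [3.141, 0.0, 1.715]
contact_force: [0.4, -2.6, 4.8]
opening: 0.0116
grip_force: 30.0
```

carry_out(
  deltas=[
    [-0.03,0,0.03,0,0,0,0],
    [0,0,0.02,0,0,0,0],
    [0,0,0.02,0,0,0,0],
    [0,0,0,0,0,0,0],
    [0,0,0,0,0,0,0],
    [0,0,0,0,0,0,0],
    [0,0,0,0,0,0,0],
    [0,0,0,0,0,0,0],
  ],
)

```text
time: 23.78
tool_pos: [0.4916, -0.0401, 0.1239]
tool_rot: [-3.14, -0.001, 1.715]
contact_force: [3.2, -3.1, -9.4]
opening: 0.0116
grip_force: 30.0
```

carry_out(
  deltas=[
    [0,0,0.03,0,0,0,0],
    [0,0,0.02,0,0,0,0],
    [0,0,0.02,0,0,0,0],
    [0,0,0,0,0,0,0],
    [0,0,0,0,0,0,0],
    [0,0,0,0,0,0,0],
    [0,0,0,0,0,0,0],
    [0,0,0,0,0,0,0],
  ],
)

```text
time: 24.45
tool_pos: [0.4916, -0.0401, 0.124]
tool_rot: [-3.141, -0.0, 1.715]
contact_force: [3.3, -3.2, -13.9]
opening: 0.0114
grip_force: 30.0
```

Clicked: the shackle snapped down and resists the upward pull, so I'll relieve the load by following it down.

carry_out(
  deltas=[
    [-0.02,0.02,0.04,0,0,0,0],
    [0,0,0.03,0,0,0,0],
    [0,0,0.02,0,0,0,0],
    [0,0,0,0,0,0,0],
    [0,0,0,0,0,0,0],
    [0,0,0,0,0,0,0],
    [0,0,0,0,0,0,0],
    [0,0,0,0,0,0,0],
  ],
)

```text
time: 25.12
tool_pos: [0.4919, -0.0402, 0.1236]
tool_rot: [-3.141, -0.0, 1.715]
contact_force: [-0.7, -0.3, -3.7]
opening: 0.0116
grip_force: 30.0
```

carry_out(
  deltas=[
    [0,0,0.03,0,0,0,0],
    [0,0,0.03,0,0,0,0],
    [0,0,0,0,0,0,0],
    [0,0,0,0,0,0,0],
    [0,0,0,0,0,0,0],
    [0,0,0,0,0,0,0],
    [0,0,0,0,0,0,0],
    [0,0,0,0,0,0,0],
  ],
)

```text
time: 25.78
tool_pos: [0.4923, -0.0402, 0.123]
tool_rot: [3.141, -0.0, 1.715]
contact_force: [-0.9, -0.2, 1.5]
opening: 0.0118
grip_force: 30.0
```

carry_out(
  deltas=[
    [0,0,0,0,0,0,0.25],
    [0,0,0,0,0,0,0.4],
    [0,0,0,0,0,0,0.4],
    [0,0,0,0,0,0,0.4],
    [0,0,0,0,0,0,0.4],
    [0,0,0,0,0,0,0.4],
    [0,0,0,0,0,0,0.4],
    [0,0,0,0,0,0,0.4],
  ],
)

```text
time: 26.45
tool_pos: [0.4922, -0.0403, 0.1229]
tool_rot: [3.142, -0.0, 1.715]
contact_force: [0.0, -0.8, -1.1]
opening: 0.0365
grip_force: 0.0
```

carry_out(
  deltas=[
    [0,0,-0.5,0,0,0,0.4],
    [0,0,-1,0,0,0,0.4],
    [0,0,-1.5,0,0,0,0.4],
    [0,0,-2,0,0,0,0.4],
    [0,0,-2,0,0,0,0.4],
    [0,0,-2,0,0,0,0.4],
    [0,0,-1,0,0,0,0.4],
    [0,0,0,0,0,0,0.4],
  ],
)

```text
time: 27.12
tool_pos: [0.4934, -0.0406, 0.2257]
tool_rot: [3.137, 0.002, 1.715]
contact_force: [0.5, -0.3, -0.2]
opening: 0.0367
grip_force: 0.0
```

Run:
```python
from h import *
st()
c=cams.read_camera("side");W=cloud(c)
P=np.r_[.492,-.041,.12,1]@c["world_to_cam"].T; u=c["cx"]-c["fx"]*P[0]/P[2];v=c["cy"]+c["fy"]*P[1]/P[2];x0=int(u)-40;y0=int(v)-40
cv2.imwrite("pics/s5.png",cv2.resize(c["image"][y0:y0+80,x0:x0+80],(600,600),interpolation=cv2.INTER_CUBIC))
Q=W.reshape(-1,3);Q=Q[np.isfinite(Q).all(1)]
m=(abs(Q[:,0]-.492)<.012)&(abs(Q[:,1]+.041)<.02)&(Q[:,2]<.165)&(Q[:,2]>.1);print("top z",np.percentile(Q[m,2],[50,90,98]),"expected locked",.088-.0235+.074)
```

```text
t 27.1167 pos [ 0.4934 -0.0406  0.2257] rot [3.1366e+00 1.9000e-03 1.7150e+00] F [ 0.49 -0.31 -0.16] T [-0.058  0.012 -0.034] op 0.0367 gf 0.0
top z [0.12990072 0.13864709 0.13978996] expected locked 0.1385
```

View pics/s5.png

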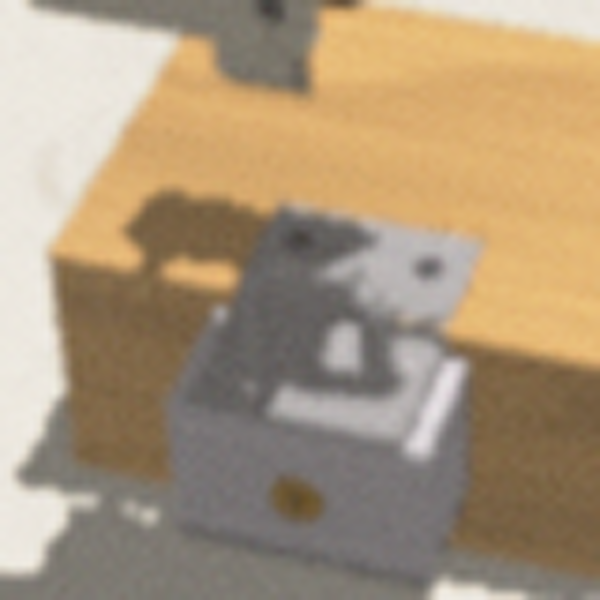

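The lid is shut and the shackle stands upright through the hasp at about (345,340). Its top is at 0.139 m, so it stayed down after release; uncaught it would have come back up to 0.156 m.

```bash
python3 -c "
from h import *
print(robot.hand_in())"
```

```text
the job is handed in; nothing more can be done
None
```

The box is locked and the job is handed in: the lid is shut and the shackle clicked, held against a 14 N pull, and stands upright; I kept clear of the salt shaker, spice jar and garlic but did not check them again at the end.

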